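Find the heavy side of a press flywheel and hold it down

TASK

The press flywheel on the small balancing stand has a hidden heavy side. Turn the wheel by hand to find it, then turn the heavy side straight down (within about ten degrees) and finish while still gripping the wheel firmly and keeping it still there. Do not disturb the foam block, the screwdriver or the tape roll.

Things in the scene. Friction and masses are not known exactly. Their poses are not given: they have to be found in the camera images.
- stand: grey balancing stand, fixed to the bench: base plate 94 x 124 x 12 mm, two narrow posts 72 mm apart (outer faces 86 mm apart, up to 147 mm high) that carry the axle between them. Origin: centre of the underside; x runs along the axle (at yaw 0 away from the robot), y level across it, in the plane of the wheel, z up
- axle (a point): centre of the wheel on its axle, 130 mm above the bench, on the stand's z axis; same axes as the stand
- flywheel: steel flywheel, 140 mm in diameter, on the stand's axle; origin at its centre, x along the axle. The rim is 24 mm wide with flat side faces from 45 to 70 mm radius: it can be pinched there from above, at the top of the wheel. A dark scribed line crosses the rim on its own z axis. The heavy side cannot be seen, is unrelated to the line and to the axes, and differs from start to start
- wheel_angle (a joint): angle of the flywheel, rad: 0 with the scribed line up; positive turns the top of the wheel to the stand's -y (limits -12, 12). Let go, the heavy side (pull 0.07 to 0.15 N m) sinks slowly, in 2 to 6 s, does not swing past the bottom and sticks 15 to 42 degrees short of it, equally far whichever side it sinks from. Nearer to the bottom, or as near to the top, it stays where it is left
- mark (a point): point on the scribed line, 60 mm from the axle, on the side face of the rim that faces the stand's -x; turns with the wheel
- foam_block_0: tan foam block, 55 x 85 x 38 mm, loose on the bench; leave alone. Origin: centre of the underside
- screwdriver_0: yellow-handled screwdriver, 185 mm long, 24 mm thick, loose on the bench; leave alone. Origin: under its middle
- tape_roll: roll of tan tape lying flat, 106 mm in diameter, 24 mm high, loose on the bench; leave alone. Origin: centre of the underside
Mind the look-alikes: they are no part of the job. Of the things that look like the stand, the largest one is meant.

How it is judged:
On the way:
1. the wheel is turned by hand: it turns while the fingers grip it (contact force between the fingers and flywheel above 1 N and (velocity of joint wheel_angle above 0.1 rad/s or velocity of joint wheel_angle below -0.1 rad/s)), for 0.1 s.
At the end, for the whole second after the job is handed in: the fingers grip the wheel with more than 5 N, it is still (under 0.05 rad/s), and its heavy side is straight down to within 10 degrees (y of heavy in the frame of stand between -0.0099 and 0.0099 m and height (world z) of heavy below 0.13 m and velocity of joint wheel_angle between -0.05 and 0.05 rad/s and contact force between the fingers and flywheel above 5 N); the arm keeps its last pose, push and grip.
It fails at once if the foam block is shoved more than 20 mm (distance of foam_block_0 from where it was at the start of the episode above 0.02 m).
It fails at once if the screwdriver is shoved more than 20 mm (distance of screwdriver_0 from where it was at the start of the episode above 0.02 m).
It fails at once if the tape roll is shoved more than 20 mm (distance of tape_roll from where it was at the start of the episode above 0.02 m).
It also fails if it takes over 70 s, if anything falls off the work surface, if the arm or the gripper's body presses on something with over 40 N, if the wrist force passes 120 N, or if a joint passes its speed limit or range.

ROBOT

A 7-joint arm with a two-finger parallel gripper is mounted at the origin on a cart in front of the work surface, level with it; the furniture and walls round the work are solid. World frame = base frame: x ahead of the robot, y to its left, z up, the work surface at z = 0. Lengths are in m, angles in rad, forces in N, time in s.
With the tool pointing down it reaches from about 0.4 to 0.85 m from the base axis. Payload 6.9 kg.
Tool frame: the origin (TCP) lies midway between the tips of the shut fingers; the grasp point (between the pads) lies behind it (ctrl.pinch_z is the z of the grasp point in the tool frame, in m); z points along the fingers, y is the direction in which the jaws open and shut (so a half turn about z gives the same grasp; the last joint's range is limited). The gripper opens to 85 mm and grips with 20 to 120 N. Pads are 22 mm wide; open, the fingers measure 114 mm over their backs; the gripper's body (76 mm by 85 mm) begins 54 mm behind the grasp point. The pads swing forward as they close: fully open they stand 13 mm farther back than shut.
Start: joints at [-1.236, 0.507, -0.238, 1.5, 0.126, 1.149, -0.155], TCP at [0.142, 0.609, 0.231] pointing down, gripper open.
Joint ranges: [-3.08, 3.08], [-0.24, 2.05], [-1.43, 1.35], [0, 2.5], [-1.52, 4.66], [0.17, 1.96], [-2.89, 2.89]. Speed limits (rad/s): [2.39, 2.39, 3.14, 3.14, 3.14, 3.14, 3.14].

INTERFACE

Orientations are given as a unit quaternion [w, x, y, z].
In Python, from station import ctrl, get_state, vision, ticket, models gives the robot as it stands. Calls block until the motion is done:
- ctrl.movep(position, orientation): joint-space move of the TCP to a pose.
- ctrl.movel(position, frame=None, max_speed=0.15): straight line of the TCP; frame=None keeps the orientation; max_speed is the mean speed in m/s.
- ctrl.set_joints(angles): joint-space move.
- ctrl.ungrasp() and ctrl.close_gripper(force=None): open the fingers fully, or close them until they stop; force is the grip in N (None keeps the last).
- ctrl.pause(seconds).
- ctrl.ik(position, orientation): joint angles nearest the present ones, or None.
- get_state(): the state.
- vision.grab_frame(name): name is "scene" or "top" or "wrist"; returns (picture, depth): 384x512x3 uint8, blue, green, red; 384x512 float32, m along the optical axis (not along the pixel's ray), 0 where there is no reading.
- vision.camera_info(name): a dict with "mtx" (3x3 intrinsics, pixels), "R" (3x3) and "t" (3): a world point X has camera coordinates R X + t; the wrist camera has in their place "hand_eye" (4x4, takes a point from camera to tool coordinates, whose origin is the TCP and whose axes are the flange's). Camera axes: x right, y down, z forward; pixel columns grow to the right and rows downward; lengths in m; the calibration is good to about 2 mm. A picture is of the moment at which its call begins: read the wrist's pose just before it. camera_info takes no time and is no camera call.
A pose or a line that the arm cannot do raises ctrl.Unreachable and nothing moves.
- ticket.close_job(): hands the job in, once; it reports no verdict.
Trained networks look in the newest picture that a camera, given by its name, has taken for a name from the list of things; names that differ only in an ending like _2 or _b are one class to them, and where a whole thing is asked for, a point or a joint stands for the part that bears it (a point fixed in the world has none). Each returns a list of dicts, best first, with "p" (0 to 1); they miss things now and then, are a little off and sometimes report something else, mostly with a low value. They report only what shows in the picture. A call takes as long as a camera call. They do not tell look-alikes from the thing itself.
- models.recognise(camera, target): "point" ([column, row] in pixels, amid what is visible of it).
- models.masks_of(camera, target): "mask" (384x512 bool, what is visible of it) and "point" ([column, row] in pixels, amid what is visible of it).
The state is a dict: "time": time; "qpos": joint angles; "qd": joint speeds; "tau": joint torques, N m; "tcp_pos": TCP position; "eef_rot": TCP orientation; "contact_force": force on the tool from outside, world axes, zero at the start; "wrist_torque": the same for the moment, N m; "width": finger opening in m.
Only numpy, scipy, OpenCV 4.12 (cv2) and the standard library are available. Lean on these libraries where they do the work, as an engineer would, in place of code of your own. Each camera call takes 0.05 s, during which the arm holds its last target.

## Working session

There is one attempt and no reset: what is moved stays moved. The work goes in short steps, each a Python script; the robot and the scene stay as the last script left them, time stands still between calls to the robot, and variables do not carry over. Pictures are saved under pics/ and viewed, and the job is handed in when it is done.

```bash
ls; mkdir -p pics; python3 - <<'E'
from station import ctrl,get_state,vision,models
import cv2,numpy as np
print(get_state(),ctrl.pinch_z)
for c in ["scene","top","wrist"]:
    im,d=vision.grab_frame(c); cv2.imwrite(f"pics/{c}0.png",im)
    print(c,vision.camera_info(c))
    for t in ["stand","flywheel"]:
        print(c,t,[(m["p"],m["point"]) for m in models.recognise(c,t)])
E
```

```text
pics
{'time': 0.0, 'qpos': array([-1.23549062,  0.50833441, -0.23751307,  1.5011167 ,  0.12570126,
        1.14891177, -0.15481324]), 'qd': array([ 1.16179919e-03,  1.01146684e-03,  9.76572990e-05,  1.22116241e-03,
       -1.06380564e-03,  1.02730719e-03, -3.40678964e-04]), 'tau': array([-3.74676563e-05, -6.20593643e+01, -2.18693711e+00, -2.49649787e+01,
        1.25781310e-02,  1.19791235e-02, -7.27689866e-06]), 'tcp_pos': array([0.14233731, 0.60806385, 0.23043697]), 'eef_rot': array([-8.16961497e-05,  1.14653865e-01,  9.93405103e-01, -8.86940387e-04]), 'contact_force': array([ 0.44440756, -0.08115277,  0.04216825]), 'wrist_torque': array([ 0.04884123,  0.00477137, -0.03015006]), 'width': 0.08533131036321231} -0.0187
scene {'mtx': array([[455.92981441,   0.        , 253.76580616],
       [  0.        , 455.92981441, 194.39288612],
       [  0.        ,   0.        ,   1.        ]]), 'R': array([[ 0.54734645, -0.83681453,  0.01238176],
       [-0.57437001, -0.38636405, -0.72167992],
       [ 0.60869612,  0.38789723, -0.69211616]]), 't': array([-0.30640785,  0.29128741,  1.1520328 ])}
[... 617 characters left out ...]
, 181.5]), (0.58, [341.9, 245.9])]
top flywheel [(0.59, [225.8, 178.7]), (0.56, [278.1, 197.0]), (0.51, [344.5, 246.9]), (0.43, [339.0, 214.7])]
wrist {'mtx': array([[316.39101201,   0.        , 256.91572147],
       [  0.        , 316.39101201, 195.62549158],
       [  0.        ,   0.        ,   1.        ]]), 'hand_eye': array([[ 3.94643386e-05, -9.45578882e-01, -3.25392958e-01,
         8.26348074e-02],
       [ 9.99999939e-01, -7.53344519e-05,  3.40200980e-04,
         9.05734424e-04],
       [-3.46200162e-04, -3.25392952e-01,  9.45578821e-01,
        -1.42588874e-01],
       [ 0.00000000e+00,  0.00000000e+00,  0.00000000e+00,
         1.00000000e+00]])}
wrist stand []
wrist flywheel []
```

View pics/scene0.png

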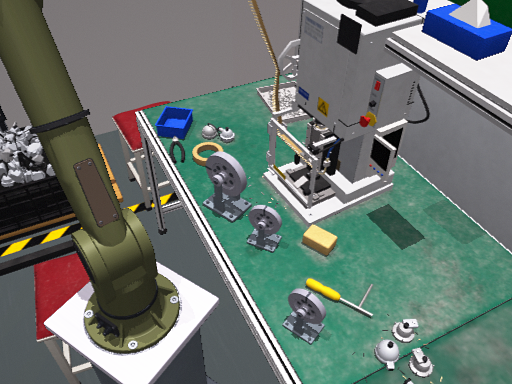

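View pics/top0.png

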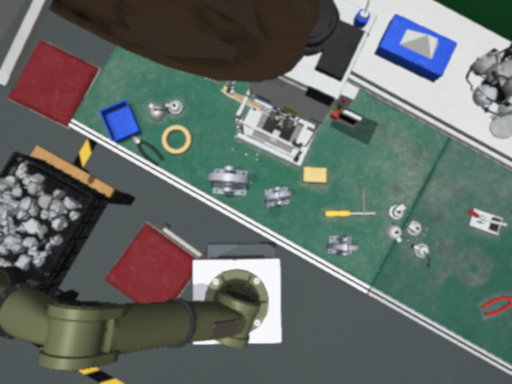

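```bash
cat > h.py <<'E'
from station import ctrl,get_state,vision,models,ticket
import cv2,numpy as np
from scipy.spatial.transform import Rotation as Ro
def cloud(c,mask=None):
    im,d=vision.grab_frame(c); i=vision.camera_info(c); K=i["mtx"]
    v,u=np.mgrid[0:384,0:512]
    P=np.stack([(u-K[0,2])/K[0,0]*d,(v-K[1,2])/K[1,1]*d,d],-1)
    W=(P-i["t"])@i["R"]
    W[d==0]=np.nan
    return im,d,W
def quat(yaw): # tool down, tool x axis at yaw
    x=np.array([np.cos(yaw),np.sin(yaw),0]);z=np.array([0,0,-1.]);y=np.cross(z,x)
    q=Ro.from_matrix(np.stack([x,y,z],1)).as_quat()
    return np.array([q[3],q[0],q[1],q[2]])
E
python3 - <<'E'
from h import *
for c in ["scene","top"]:
    im,d,W=cloud(c)
    for t in ["stand","flywheel"]:
        for m in models.masks_of(c,t):
            p=W[m["mask"]]; p=p[~np.isnan(p[:,0])]
            print(c,t,m["p"],np.round(m["point"]),m["mask"].sum(),np.round(np.percentile(p,[2,50,98],axis=0),3).tolist())
im,d,W=cloud("scene"); cv2.imwrite("pics/crop.png",cv2.resize(im[100:384,150:400],None,fx=2.1,fy=2.1,interpolation=cv2.INTER_CUBIC))
E
```

```text
scene stand 0.98 [304. 316.] 1547 [[0.167, -0.424, 0.004], [0.191, -0.386, 0.073], [0.218, -0.339, 0.136]]
scene stand 0.9 [262. 228.] 1208 [[0.345, -0.197, 0.002], [0.371, -0.16, 0.07], [0.403, -0.111, 0.135]]
scene flywheel 0.86 [307. 304.] 874 [[0.185, -0.426, 0.007], [0.193, -0.386, 0.102], [0.21, -0.338, 0.137]]
scene flywheel 0.77 [231. 173.] 1180 [[0.414, -0.049, 0.071], [0.426, 0.007, 0.147], [0.442, 0.081, 0.2]]
scene flywheel 0.6 [265. 217.] 677 [[0.35, -0.198, 0.051], [0.373, -0.159, 0.099], [0.386, -0.111, 0.136]]
top stand 0.96 [277. 197.] 425 [[0.343, -0.194, -0.001], [0.373, -0.149, 0.019], [0.408, -0.11, 0.137]]
top stand 0.69 [231. 180.] 898 [[0.391, -0.04, 0.006], [0.426, 0.017, 0.136], [0.478, 0.081, 0.202]]
top stand 0.62 [340. 245.] 479 [[0.167, -0.422, -0.002], [0.202, -0.371, 0.042], [0.228, -0.335, 0.137]]
top stand 0.6 [166. 139.] 366 [[0.543, 0.166, 0.004], [0.592, 0.218, 0.023], [0.642, 0.266, 0.031]]
top flywheel 0.59 [225. 180.] 471 [[0.414, -0.046, 0.007], [0.43, 0.015, 0.178], [0.46, 0.088, 0.203]]
top flywheel 0.53 [277. 198.] 180 [[0.364, -0.197, 0.005], [0.376, -0.151, 0.123], [0.396, -0.107, 0.139]]
```

Three look-alikes in the scene view: A (228,172), B (265,219) and C (305,304). A is the largest, with its top at 0.20 m against 0.137 m for the other two, which fits a wheel 140 mm across on a 130 mm axle. I'll check A in a crop and fit its pose.

```bash
python3 - <<'E'
from h import *
im,d,W=cloud("scene"); 
cv2.imwrite("pics/cropA.png",cv2.resize(im[135:235,180:270],None,fx=6,fy=6,interpolation=cv2.INTER_CUBIC))
for c in ["scene","top"]:
    im,d,W=cloud(c)
    sel=(W[...,0]>.33)&(W[...,0]<.53)&(W[...,1]>-.1)&(W[...,1]<.13)&(W[...,2]>.155)&(W[...,2]<.21)
    p=W[sel]
    (cx,cy),(w,h),a=cv2.minAreaRect(p[:,:2].astype(np.float32)); print(c,len(p),cx,cy,w,h,a, p[:,2].max())
    q=p[:,:2]-p[:,:2].mean(0); U,S,V=np.linalg.svd(q); print(p[:,:2].mean(0),V[0],np.arctan2(V[0,1],V[0,0]))
    sel=(W[...,0]>.33)&(W[...,0]<.53)&(W[...,1]>-.1)&(W[...,1]<.13)&(W[...,2]>.006)&(W[...,2]<.018)
    p=W[sel]; print("base",len(p),cv2.minAreaRect(p[:,:2].astype(np.float32)))
    # top edge
    sel=(W[...,0]>.33)&(W[...,0]<.53)&(W[...,1]>-.1)&(W[...,1]<.13)&(W[...,2]>.19)&(W[...,2]<.21)
    p=W[sel]; print("topmost",len(p),cv2.minAreaRect(p[:,:2].astype(np.float32)),np.percentile(p[:,:2],[2,98],axis=0))
E
```

```text
scene 512 0.43401187658309937 0.018219739198684692 0.12957580387592316 0.029398296028375626 85.17156982421875 0.20376041212858478
[0.42777341 0.00876462] [-0.03402334 -0.99942104] -1.6048262381228475
base 623 ((0.3962808847427368, 0.018541693687438965), (0.14845754206180573, 0.18407262861728668), 25.93512535095215)
topmost 169 ((0.4333653151988983, 0.017887020483613014), (0.07583226263523102, 0.02860921435058117), 86.82852935791016) [[ 0.41932084 -0.01768653]
 [ 0.44665738  0.05343431]]
top 305 0.4340337812900543 0.020465608686208725 0.12872667610645294 0.02453797496855259 84.55738830566406 0.20418675118351054
[0.43336521 0.01937647] [-0.0900936 -0.9959333] -1.6610122583251068
base 391 ((0.43031102418899536, 0.01843351125717163), (0.19950544834136963, 0.2205246537923813), 4.1288743019104)
topmost 159 ((0.4341742694377899, 0.020834868773818016), (0.07844303548336029, 0.02432606741786003), 84.54186248779297) [[ 0.42047761 -0.01479951]
 [ 0.44687965  0.05367572]]
```

View pics/cropA.png

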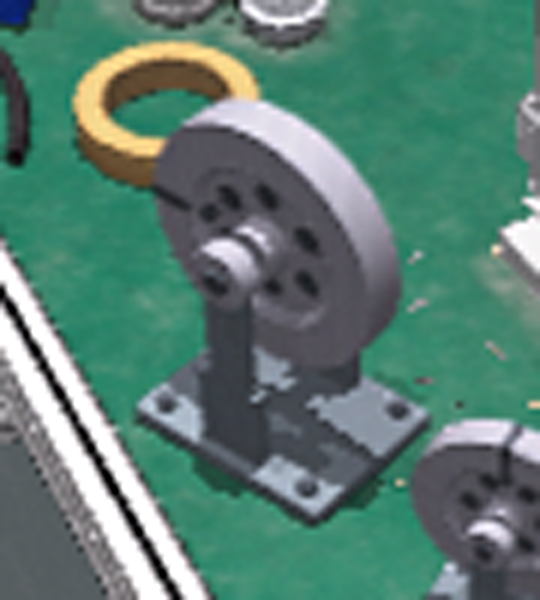

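The crop confirms A is the big wheel. Its scribed line is at about (209,167) in the full image, on the +y side near the tape roll. Next I'll measure the angle by polar unwrapping and plan the arc IK.

```bash
cat >> h.py <<'E'
C=np.array([0.434,0.020,0.130]); YAW=-0.092
RS=Ro.from_euler('z',YAW).as_matrix()
def s2w(p): return C+np.asarray(p)@RS.T
TH=np.deg2rad(np.arange(-180,180,1.0))
def unwrap(im,c="scene",xf=-0.012,r=np.arange(.047,.069,.001)):
    i=vision.camera_info(c)
    P=np.stack([np.full((len(r),len(TH)),xf),-np.outer(r,np.sin(TH)),np.outer(r,np.cos(TH))],-1)
    Q=s2w(P)@i["R"].T+i["t"]; uv=Q@i["mtx"].T; uv=(uv[...,:2]/uv[...,2:]).astype(np.float32)
    g=cv2.cvtColor(im,cv2.COLOR_BGR2GRAY)
    return cv2.remap(g,uv,None,cv2.INTER_LINEAR)
def angle(im,near=None,win=60):
    U=unwrap(im).astype(float)
    s=U.mean(0); s=cv2.GaussianBlur(np.tile(s,3)[None],(0,0),1.5)[0]
    bg=np.array([np.median(s[360+k-15:360+k+16]) for k in range(360)])
    s=bg-s[360:720]
    if near is not None:
        dd=np.abs((np.arange(-180,180)-near+180)%360-180); s=np.where(dd<=win,s,-9)
    k=int(np.argmax(s)); idx=np.arange(k-4,k+5)%360; w=np.clip(s[idx],0,None)
    return (k-180)+(w*np.arange(-4,5)).sum()/max(w.sum(),1e-6), s[k], s
def qtilt(a,flip=0):
    # tool at wheel angle a (top turned to -y by a): tool z points to the axle; tool y along +-stand x
    rad=np.array([0,-np.sin(a),np.cos(a)]); z=-rad; y=np.array([1.,0,0])*(1 if not flip else -1); x=np.cross(y,z)
    M=RS@np.stack([x,y,z],1); q=Ro.from_matrix(M).as_quat(); return np.array([q[3],q[0],q[1],q[2]])
def ptilt(a,rg): # grasp point at radius rg ; tcp is pinch_z nearer to the axle
    rt=rg+ctrl.pinch_z
    return s2w([0,-rt*np.sin(a),rt*np.cos(a)])
E
python3 - <<'E'
from h import *
im,d=vision.grab_frame("scene"); a,sc,s=angle(im); print(a,sc)
o=np.argsort(-s)[:15]; print([(int(k)-180,round(s[k],1)) for k in o])
cv2.imwrite("pics/unw.png",cv2.resize(unwrap(im),(720,132)))
print(get_state()["time"])
for f in (0,1):
    for a in range(-75,76,15):
        print(f,a,[None if (q:=ctrl.ik(ptilt(np.deg2rad(a),r),qtilt(np.deg2rad(a),f))) is None else np.round(q,2).tolist() for r in (.060,.13)])
E
```

```text
-87.81578357912791 34.006079014276686
[(-88, np.float64(34.0)), (-87, np.float64(33.6)), (-89, np.float64(31.8)), (-86, np.float64(30.7)), (-90, np.float64(27.4)), (-85, np.float64(26.0)), (-91, np.float64(21.4)), (-84, np.float64(20.4)), (-92, np.float64(14.9)), (-83, np.float64(14.7)), (-82, np.float64(9.6)), (-170, np.float64(9.0)), (-169, np.float64(8.8)), (-93, np.float64(8.8)), (-171, np.float64(8.6))]
1.0
0 -75 [[-1.02, 1.01, 0.47, 1.79, 0.52, 1.4, -1.02], [-1.06, 1.01, 0.44, 1.64, 0.48, 1.57, -0.98]]
0 -60 [[-0.99, 0.82, 0.46, 1.86, 0.47, 1.27, -0.95], [-1.02, 0.8, 0.43, 1.72, 0.44, 1.44, -0.92]]
0 -45 [[-0.92, 0.65, 0.46, 1.92, 0.41, 1.13, -0.84], [-0.96, 0.61, 0.43, 1.79, 0.38, 1.31, -0.83]]
0 -30 [[-0.78, 0.48, 0.41, 1.98, 0.33, 1.0, -0.7], [-0.86, 0.43, 0.44, 1.86, 0.29, 1.18, -0.67]]
0 -15 [[-0.6, 0.36, 0.37, 2.03, 0.16, 0.87, -0.44], [-0.65, 0.28, 0.38, 1.91, 0.16, 1.07, -0.46]]
0 0 [[-0.37, 0.3, 0.35, 2.07, -0.14, 0.8, -0.03], [-0.41, 0.21, 0.38, 1.96, -0.09, 0.99, -0.08]]
0 15 [[-0.19, 0.33, 0.44, 2.09, -0.53, 0.86, 0.51], [-0.24, 0.25, 0.53, 1.98, -0.44, 1.04, 0.43]]
[... 746 characters left out ...]
1.85, 0.57, 1.37, 2.09]]
1 -15 [[-0.03, 0.36, -0.4, 2.02, 0.45, 0.97, 2.35], [-0.06, 0.28, -0.4, 1.91, 0.37, 1.14, 2.42]]
1 0 [[0.1, 0.29, -0.27, 2.06, 0.1, 0.8, 2.82], [0.79, 0.38, -1.22, 1.94, 0.4, 1.1, 2.45]]
1 15 [[-0.62, 0.53, 1.15, 2.1, -0.83, 1.11, -2.24], [-0.64, 0.4, 1.15, 1.99, -0.66, 1.19, -2.41]]
1 30 [[-0.36, 0.66, 1.15, 2.1, -0.99, 1.4, -1.89], [-0.31, 0.55, 1.15, 1.99, -0.86, 1.46, -2.01]]
1 45 [[-0.14, 0.84, 1.15, 2.09, -1.06, 1.72, -1.62], [-0.05, 0.77, 1.15, 1.98, -0.96, 1.77, -1.69]]
1 60 [[0.08, 0.95, 0.95, 2.06, -1.06, 1.85, -1.49], [0.19, 0.9, 0.95, 1.95, -0.97, 1.91, -1.54]]
1 75 [[0.25, 1.07, 0.75, 2.02, -1.04, 1.96, -1.4], [0.46, 0.98, 0.55, 1.9, -0.95, 1.87, -1.56]]
```

View pics/unw.png

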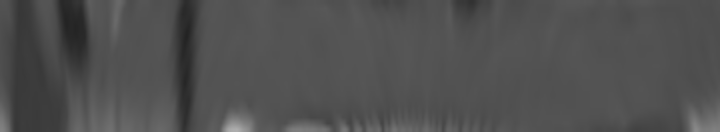

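```bash
cat >> h.py <<'E'
RG=0.057
def arc(a0,a1,step=15,v=0.015,rg=RG):
    n=max(1,int(np.ceil(abs(a1-a0)/step)))
    for a in np.linspace(a0,a1,n+1)[1:]:
        a=np.deg2rad(a); ctrl.movel(ptilt(a,rg),qtilt(a),max_speed=v)
def shot(name,c="scene"):
    im,d=vision.grab_frame(c); cv2.imwrite(f"pics/{name}.png",im); return im
def st():
    s=get_state(); print("t",round(s["time"],2),"w",round(s["width"],4),"F",np.round(s["contact_force"],1),"T",np.round(s["wrist_torque"],2),"tcp",np.round(s["tcp_pos"],3))
E
python3 - <<'E'
from h import *
a=np.deg2rad(-45)
ctrl.movep(ptilt(a,.15),qtilt(a)); st()
ctrl.movel(ptilt(a,.115),max_speed=.08); st()
im=shot("pre"); print(angle(im)[:2]); shot("prew","wrist")
cv2.imwrite("pics/pre_c.png",cv2.resize(im[100:240,150:290],None,fx=4,fy=4))
E
```

```text
t 3.05 w 0.0854 F [ 0.1  0.1 -0.1] T [ 0.75 -0.01 -0.02] tcp [0.442 0.114 0.223]
t 3.64 w 0.086 F [ 0.  -0.4  0.2] T [ 0.79 -0.06  0.03] tcp [0.44  0.088 0.198]
(np.float64(-87.84556133694637), np.float64(33.83681749397713))
```

View pics/pre_c.png

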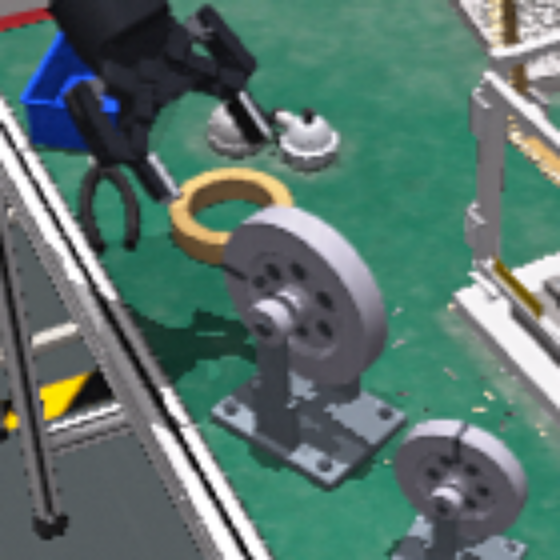

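View pics/prew.png

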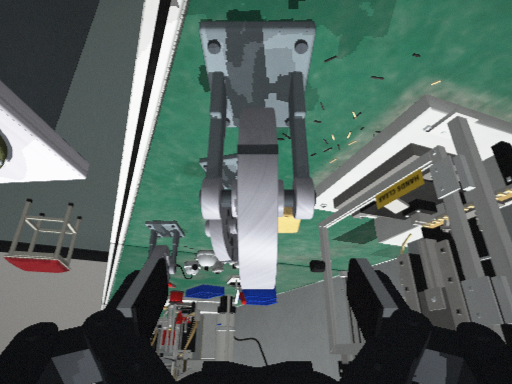

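The wheel (column ~258 in the wrist view) is centred between the fingers (165 and 350). Next: close in, grip, turn +90°, release and watch.

```bash
cat >> h.py <<'E'
def watch(name,dur,near=None,dt=0.5):
    out=[];n=int(dur/dt);im=None
    for k in range(n):
        im=shot(f"{name}_{k}"); a,sc,_=angle(im,near,75) if near is not None else angle(im)
        out.append((round(a,1),round(sc)))
        ctrl.pause(dt-.05)
    print(name,out,round(get_state()["time"],2)); return im
E
python3 - <<'E'
from h import *
a=np.deg2rad(-45)
ctrl.movel(ptilt(a,RG),max_speed=.06); st()
ctrl.close_gripper(40); st()
im=shot("g1"); print(angle(im)[:2])
arc(-45,45); st()
im=shot("g2"); print(angle(im)[:2])
cv2.imwrite("pics/g2c.png",cv2.resize(im[100:240,150:290],None,fx=4,fy=4))
E
```

```text
t 4.86 w 0.0856 F [ 0.6  0.9 -0.1] T [ 0.74 -0.14 -0.01] tcp [0.437 0.047 0.157]
t 5.44 w 0.0235 F [2.4 0.4 2.3] T [ 0.54 -0.26  0.34] tcp [0.437 0.047 0.157]
(np.float64(-88.1338939873032), np.float64(28.947607419252968))
t 10.39 w 0.0234 F [ 2.7 -6.4  7.9] T [-0.38 -0.42 -0.15] tcp [ 0.432 -0.007  0.157]
(np.float64(2.1905566883156), np.float64(29.96613221113595))
```

View pics/g2c.png

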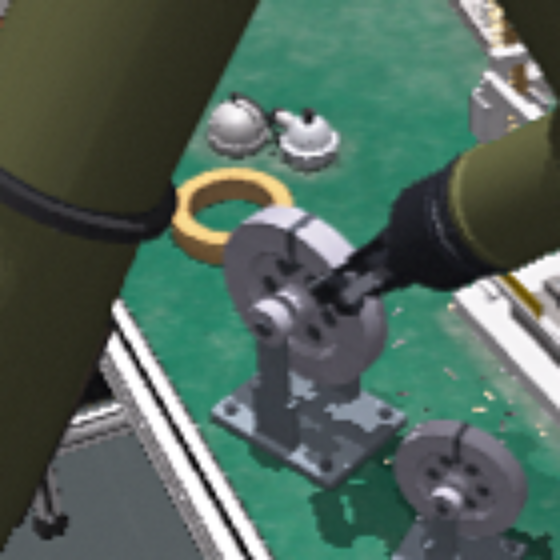

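The turn worked: the line is now at +2°, at the top near (223,156) in the full image, with the face clear of the arm. Releasing and watching.

```bash
python3 - <<'E'
from h import *
ctrl.ungrasp(); st()
im=watch("r1",5.5)
st()
cv2.imwrite("pics/r1c.png",cv2.resize(im[100:240,150:290],None,fx=4,fy=4))
E
```

```text
t 11.07 w 0.0854 F [-0.1  0.6 -1.4] T [-0.67  0.06 -0.03] tcp [ 0.431 -0.007  0.157]
r1 [(np.float64(-37.0), 30), (np.float64(-50.9), 30), (np.float64(-54.9), 30), (np.float64(-56.0), 27), (np.float64(-56.8), 27), (np.float64(-56.8), 27), (np.float64(-56.9), 27), (np.float64(-56.9), 27), (np.float64(-56.9), 28), (np.float64(-56.9), 27), (np.float64(-56.9), 27)] 16.57
t 16.57 w 0.0854 F [0.5 0.5 0.2] T [-0.7   0.09 -0.01] tcp [ 0.432 -0.007  0.157]
```

View pics/r1c.png

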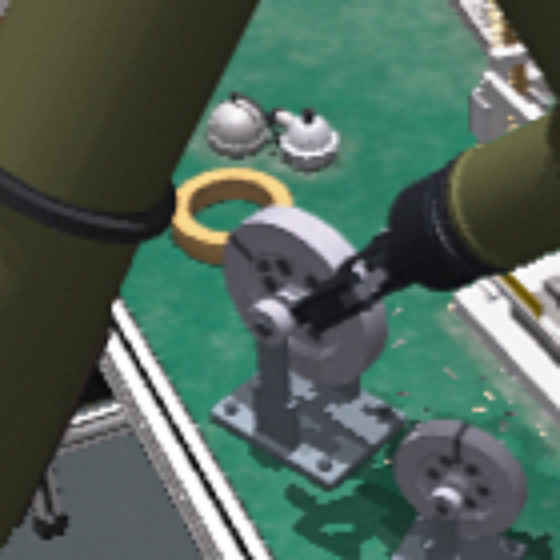

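The wheel stuck at −56.9° after sinking from one side. Now gripping again and turning −110° to come from the other side.

```bash
python3 - <<'E'
from h import *
ctrl.close_gripper(40); im=shot("g3"); print(angle(im)[:2]); st()
arc(45,-65); st()
im=shot("g4"); print(angle(im)[:2])
ctrl.ungrasp(); st()
im=watch("r2",5)
st()
cv2.imwrite("pics/r2c.png",cv2.resize(im[100:240,150:290],None,fx=4,fy=4))
E
```

```text
(np.float64(-56.90983907769089), np.float64(27.634903669339096))
t 17.2 w 0.0234 F [ 3.5 -1.2  1.9] T [-0.61 -0.21 -0.28] tcp [ 0.432 -0.007  0.157]
t 23.27 w 0.0231 F [4.1 6.3 5.8] T [ 0.48 -0.45  0.63] tcp [0.438 0.055 0.146]
(np.float64(-79.80241137510006), np.float64(19.241331319514927))
t 23.94 w 0.0856 F [-0.9 -0.3 -0.1] T [ 0.94 -0.09  0.02] tcp [0.437 0.054 0.146]
r2 [(np.float64(-144.0), 12), (np.float64(-108.9), 38), (np.float64(-103.7), 34), (np.float64(-102.0), 34), (np.float64(-101.3), 33), (np.float64(-101.2), 33), (np.float64(-101.1), 33), (np.float64(-101.1), 34), (np.float64(-101.2), 33), (np.float64(-101.1), 34)] 28.94
t 28.94 w 0.0856 F [-0.1 -0.6  0.3] T [ 0.95 -0.06 -0.  ] tcp [0.437 0.055 0.146]
```

View pics/r2c.png

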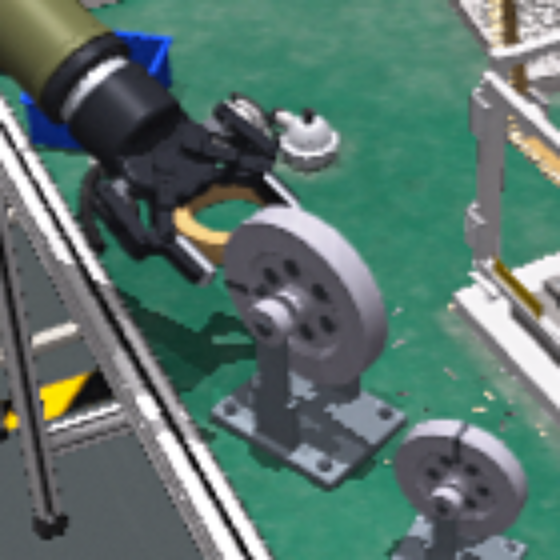

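The wheel stuck at −101.1° from the other side, so s ≈ 22° and the heavy side is down with the line at −79.0°. Turning +22.1° with a firm grip.

```bash
python3 - <<'E'
from h import *
ctrl.close_gripper(60); im=shot("g5"); a0=angle(im,-100,40)[0]; print(a0); st()
arc(-65,-42.9,step=8); ctrl.pause(.5); st()
for k in range(2):
    im=shot(f"g6{k}"); print(angle(im,-80,40)[:2]); ctrl.pause(.4)
st()
cv2.imwrite("pics/g6c.png",cv2.resize(im[100:240,150:290],None,fx=4,fy=4))
E
```

```text
-102.01335089003571
t 29.57 w 0.0232 F [2.6 0.4 1.7] T [ 0.77 -0.22  0.45] tcp [0.438 0.055 0.146]
t 31.5 w 0.0231 F [5.2 2.5 7.1] T [-0.   -0.74  0.51] tcp [0.437 0.046 0.158]
(np.float64(-57.94283977301615), np.float64(15.009496071332745))
(np.float64(-57.95528554723224), np.float64(16.055359098757485))
t 32.4 w 0.0231 F [4.8 3.4 6.9] T [ 0.05 -0.67  0.5 ] tcp [0.437 0.046 0.158]
```

View pics/g6c.png

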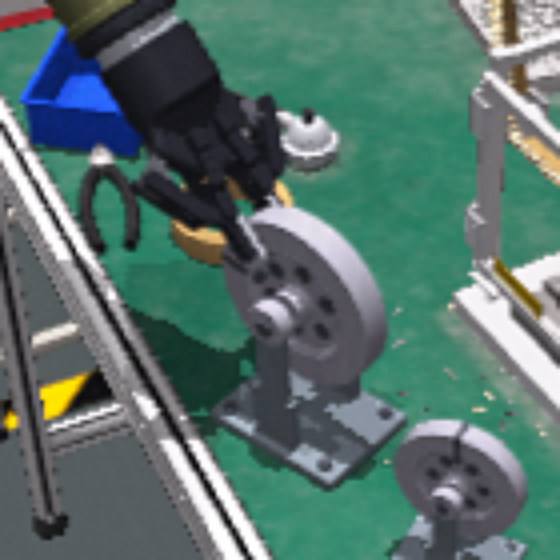

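```bash
python3 - <<'E'
from h import *
im=cv2.imread("pics/g61.png"); _,_,s=angle(im,-85,12); print([(k-180,round(s[k],1)) for k in range(85,115,2)])
print(angle(im,-82,10)[:2])
U=unwrap(im)[:,60:180]; V=unwrap(cv2.imread("pics/r2_9.png"))[:,60:180]
cv2.imwrite("pics/u2.png",cv2.resize(np.vstack([U,V]),None,fx=6,fy=8))
cv2.imwrite("pics/g6z.png",cv2.resize(im[140:190,190:250],None,fx=12,fy=12,interpolation=cv2.INTER_CUBIC))
E
```

```text
[(-95, np.float64(-1.1)), (-93, np.float64(-1.6)), (-91, np.float64(-0.9)), (-89, np.float64(0.0)), (-87, np.float64(0.0)), (-85, np.float64(0.0)), (-83, np.float64(4.4)), (-81, np.float64(12.5)), (-79, np.float64(14.5)), (-77, np.float64(8.0)), (-75, np.float64(-3.2)), (-73, np.float64(-9.7)), (-71, np.float64(-9.0)), (-69, np.float64(-9.0)), (-67, np.float64(-9.0))]
(np.float64(-79.53526677068581), np.float64(14.459819181691458))
```

View pics/g6z.png

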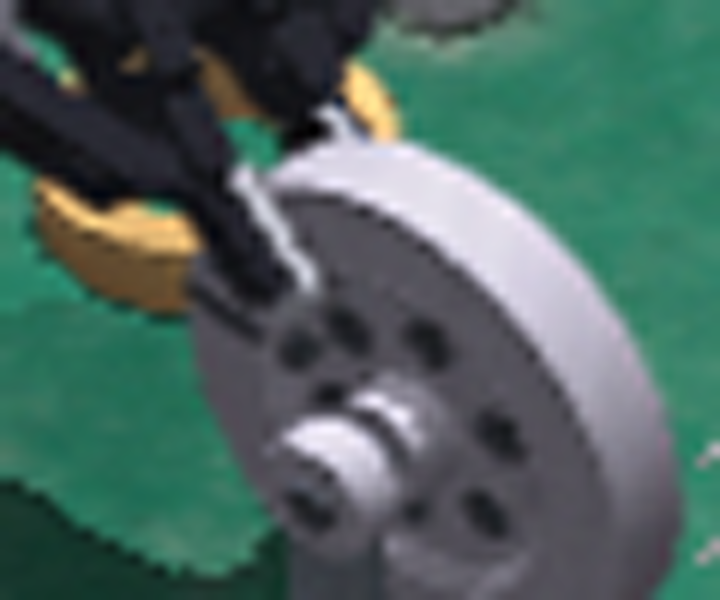

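View pics/u2.png

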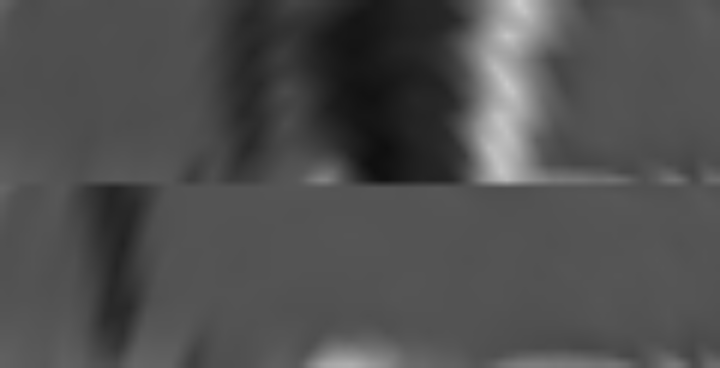

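The line shows at −79.5°, just beside the finger, against the −79.0° target. The wheel is still and gripped at 60 N, so I'm handing in.

```bash
python3 - <<'E'
from h import *
im=shot("fin"); print(angle(im,-82,10)[:2]); st(); ticket.close_job()
E
```

```text
(np.float64(-79.47395420985428), np.float64(13.890042958435934))
t 32.45 w 0.023 F [5.  2.4 7.3] T [ 0.04 -0.71  0.58] tcp [0.437 0.046 0.158]
the job is handed in; nothing more can be done
```

I found the heavy side and turned it straight down. I handed the job in at 32.5 s with the wheel held still in a 60 N grip. No verdict is reported, so the result comes only from my own measurements.

- **Finding it:** I chose the largest of the three stands. I turned the wheel by hand to each side and let it sink. It stuck with the scribed line at −56.9° from one side and −101.1° from the other. The heavy side is therefore down at the midpoint, −79.0°, and the wheel sticks about 22° short of the bottom.
- **Last checks:** The line read −79.5° at the end, unchanged over about a second, and the fingers were closed on the rim at 23 mm.
- **Readings that disagreed:** With the fingers near or over the line, the automatic search locked onto a finger edge or the wrong spot a few times (−79.8°, −144° and −58°). I dropped those and confirmed the last one in a close crop, where the line shows just beside the finger.
- **Not measured:** I didn't check the foam block, screwdriver or tape roll for movement. The arm's planned path stayed clear of all three.

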